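# Unlatch the camera battery with the release rod

### The job

Take the release rod from the tool rack (the slimmest of the three handles), push it straight down through the slot in the top of the battery dock until the hidden latch tab is fully down and the battery pack has popped up, keeping hold of the rod while you press. Then stand the rod back in the rack hole it came from and let go.

Things in the scene. Friction and masses are not known exactly. Their poses are not given: they have to be found in the camera images.
- rod_grip (a point): Centre of the release rod's handle, z up: black upright cylinder 22 mm across, 60 tall, flat top. Steel collar 34 across, 5 thick, its underside 35 mm below this point, rests on the rack. Below it a round steel shaft 8 across, 80 long; tip 115 mm below this point. 90 g. The rack's other two tools have fatter black handles: screwdriver (32 across, 55 tall), awl with squat knob (34 across, 32 tall).
- rack: Fixed aluminium tool rack; origin at centre of underside. Top plate 70 mm (x) by 250 (y), 6 thick, upper face 90 mm above the table; open below but for a 6 mm base. Three round through holes 20 mm wide in a row along y, at y = -85, 0, +85 mm; a tool hangs in each by its collar; which is where varies. Fingers have free room on both sides of the handles across the row (along x).
- slot (a point): Centre of the slot's mouth in the flat top of the fixed grey battery dock (130 mm x by 180 y), 75 mm above the table, axes along its sides, z up. The only opening in its top: 20 mm (x) by 44 (y). The latch tab lies under the whole slot, its top 45 mm below the mouth, 57 when pressed. The black battery pack, 5 mm proud, fills the dock's other half (+y side of the slot).
- tab (a joint): Downward travel of the latch tab: 0 m up (latched), 0.012 m fully down (released, hard stop). Takes about 6 to 8 N and stays where it is left; the battery pack rises by the same amount.
Not all that is in view belongs to the job. Leave any turquoise look-alike of the part that bears rod_grip alone.

How it is judged:
By the outcome, as a careful person would: the job done as asked, in the order asked, and still so for the second after the job is handed in, with the robot touching nothing.
It also fails if it takes over 58 s, if anything falls off the work surface, if the arm or the gripper's body presses on something with over 40 N, if the wrist force passes 120 N, or if a joint passes its speed limit or range.

### The arm

A 6-joint arm with a two-finger parallel gripper is mounted at the origin on the work surface. World frame = base frame: x ahead of the robot, y to its left, z up, the work surface at z = 0. Lengths are in mm, angles in rad, forces in N, time in s.
With the tool pointing down it reaches from about 350 to 775 mm from the base axis. Payload 7.3 kg.
Tool frame: the origin (TCP) lies on the centre line of the jaws, within the pads' length; the fingertips stand 17 mm ahead of it and the grasp point (between the pads) lies 2 mm behind it; z points along the fingers, y is the line along which they close (so a half turn about z gives the same grasp; the last joint's range is limited). The gripper opens to 92 mm and grips with 3 to 60 N. Pads are 19 mm wide; open, the fingers measure 130 mm over their backs; the gripper's body (75 mm by 190 mm) begins 47 mm behind the grasp point.
Start: joints at [-1.492, 0.342, 1.524, -0, 1.275, -0.146], TCP at [117.05, -511.803, 243.741] pointing down, gripper open.
Joint ranges: [-2.53, 2.53], [-0.77, 2.02], [0.04, 2.7], [-1, 4.14], [0.28, 2.66], [-3.11, 3.11]. Speed limits (rad/s): [2.57, 2.57, 3.14, 3.14, 3.14, 3.14].

### API

Orientations are given as [roll, pitch, yaw] about the fixed x, y, z axes, in that order (R = Rz(yaw) Ry(pitch) Rx(roll)).
In Python, from plant import bot gives the robot as it stands. The module is installed in compiled form; this text tells all that it offers.
- The arm moves only by the shell command python3 -m pendant 'ROWS'. ROWS is JSON, a list of rows, each a list of 3 entries, a list of its own where there are three numbers: the shift along the world's x, y, z as a fraction of full scale, then the turn, a rotation vector about the world's x, y, z as a fraction of full scale, then the opening, from -1 (shut) to 1 (fully open), so that 0 is half open. In form: [[[tx, ty, tz], [rx, ry, rz], claw], ...]. A call has exactly 10 rows; each row shifts and turns the commanded pose from where the row before left it; what a row does not reach is not made up. Full scale, the value 1, is 30 mm for a shift and 0.12 rad for a turn. A row lasts 1/12 s, in which the tool goes at most 41.7 mm and 7.16 degrees, less where a joint would pass 70% of its speed; a pose out of reach is approached as far as the arm can. A call with a number of a shift or a turn outside -1 to 1 is refused whole. A call with a gripper value outside its range is refused whole. The fingers move at their own pace and stop on an object; the grip force is fixed at half the most. Time passes only in rows, so rows that do not move let the fingers close, or fill a call up. It gives the time, the measured TCP pose, the force, the opening and the grip force at its end, in the units of the state.
- bot.get_obs(): the state, without advancing time (a new reading comes with each control period).
- bot.capture(name): name is "scene" or "top"; returns the picture (420x560x3 uint8, blue, green, red); there is no depth.
- bot.camera_params(name): a dict with "fovy" (degrees; the focal length in pixels is half the picture's height over the tangent of half this angle, whatever the lens; pixels are square), "cx", "cy" (the principal point, pixels), "camera_from_world" (4x4, takes a point from world to camera coordinates). Camera axes: x right, y down, z forward; pixel columns grow to the right and rows downward; lengths in mm; the calibration is good to about 2 mm. A picture is of the moment at which its call begins. camera_params takes no time and is no camera call.
- bot.close_job(): hands the job in; it is judged then, once.
The state is a dict: "time": time; "joint_positions": joint angles; "dq": joint speeds; "tau": joint torques, N m; "tool_pos": TCP position; "tcp_rot": TCP orientation; "contact_force": force on the tool from outside, world axes, zero at the start; "moment": the same for the moment, N m; "grip_width": finger opening in mm; "finger_force": force on a finger pad.
Only numpy, scipy, OpenCV 4.12 (cv2) and the standard library are available. Lean on these libraries where they do the work, as an engineer would, in place of code of your own. Each camera call takes 0.05 s, during which the arm holds its last target. There are 200 camera calls.

## Working session

There is one attempt and no reset: what is moved stays moved. The work goes in short steps, Python scripts to look and compute and a shell command to move; the robot and the scene stay as the last step left them, time stands still between calls to the robot, and variables do not carry over. Pictures are saved under pics/ and viewed, at most 10 in all, crops included, and the job is handed in when it is done.

```bash
mkdir -p pics; cat > h.py <<'E'
import numpy as np, cv2
from plant import bot
def cam(n):
    p=bot.camera_params(n); f=210/np.tan(np.radians(p["fovy"])/2)
    return f,p["cx"],p["cy"],np.array(p["camera_from_world"])
def ray(n,u,v):
    f,cx,cy,T=cam(n); R=T[:3,:3]; o=-R.T@T[:3,3]
    return o,R.T@np.array([(u-cx)/f,(v-cy)/f,1])
def onz(n,u,v,z):
    o,d=ray(n,u,v); return o+d*(z-o[2])/d[2]
def proj(n,P):
    f,cx,cy,T=cam(n); c=T[:3,:3]@np.array(P)+T[:3,3]; return f*c[0]/c[2]+cx,f*c[1]/c[2]+cy
E
python3 - <<'E'
from h import *
for n in("scene","top"):
    cv2.imwrite(f"pics/{n}0.png",bot.capture(n)); print(n,cam(n),ray(n,280,210))
    print(bot.camera_params(n))
print(bot.get_obs())
E
```

```text
scene (np.float64(526.9433609396626), 283.3221289779769, 219.25285227385572, array([[-3.76688200e-01,  9.26321872e-01,  5.81284600e-03,
         1.87870503e+02],
       [ 7.51975326e-01,  3.09442741e-01, -5.82046647e-01,
        -3.77973486e+02],
       [-5.40961283e-01, -2.14878987e-01, -8.13134621e-01,
         1.47842092e+03],
       [ 0.00000000e+00,  0.00000000e+00,  0.00000000e+00,
         1.00000000e+00]])) (array([1154.76381482,  260.61418475,  981.06497313]), array([-0.55179074, -0.22615266, -0.80295083]))
{'fovy': 43.457016494837085, 'cx': 283.3221289779769, 'cy': 219.25285227385572, 'camera_from_world': array([[-3.76688200e-01,  9.26321872e-01,  5.81284600e-03,
         1.87870503e+02],
       [ 7.51975326e-01,  3.09442741e-01, -5.82046647e-01,
        -3.77973486e+02],
       [-5.40961283e-01, -2.14878987e-01, -8.13134621e-01,
         1.47842092e+03],
       [ 0.00000000e+00,  0.00000000e+00,  0.00000000e+00,
         1.00000000e+00]])}
top (np.float64(417.4274029803195), 279.1284589383099, 200.97985776511206, array([[-1.27391114e-01, -9.91834557e-01,  5.97622688e-03,
 
[... 817 characters left out ...]
00e+00]])}
{'time': 0.1, 'joint_positions': array([-1.49201213e+00,  3.42638030e-01,  1.52491907e+00,  3.95622695e-06,
        1.27536520e+00, -1.46018048e-01]), 'dq': array([ 0.00012184, -0.00214912, -0.00174057, -0.0004348 , -0.00085802,
        0.00096125]), 'tau': array([ 1.50354601e-03, -4.32006204e+01, -2.44693494e+01,  7.19639333e-02,
        5.26201911e-02, -4.28457508e-05]), 'tool_pos': array([ 117.01705355, -511.45556426,  243.12307126]), 'tcp_rot': array([-3.14027771e+00, -1.97205887e-04,  2.24800957e-01]), 'contact_force': array([ 0.02973147, -0.32686538,  0.05336847]), 'moment': array([-0.05270405, -0.04649304,  0.00696099]), 'finger_force': 0.0, 'grip_width': 92.01099297858724}
```

View pics/scene0.png

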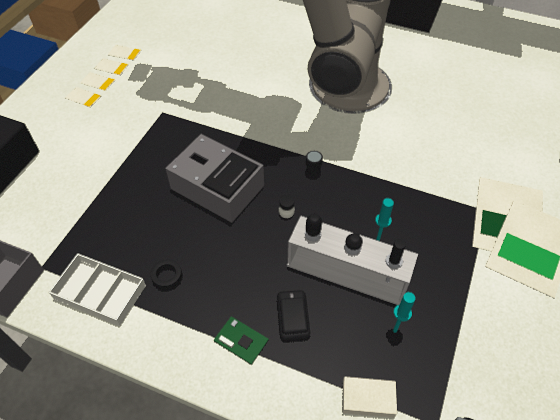

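View pics/top0.png

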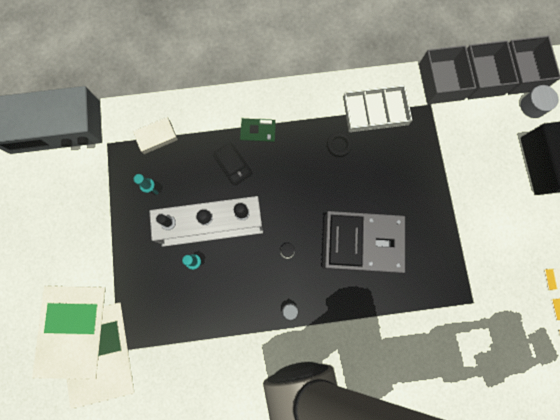

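The slim handle is at scene (396,253) / top (165,220), at the +y end of the rack. Turquoise decoys stand nearby at top (145,184) and (191,261). The dock slot is at scene (199,159) / top (384,243). I'll enlarge these regions to measure.

```bash
python3 - <<'E'
from h import *
t=cv2.imread("pics/top0.png"); s=cv2.imread("pics/scene0.png")
def crop(i,x,y,w,h,k): return cv2.convertScaleAbs(cv2.resize(i[y:y+h,x:x+w],None,fx=k,fy=k,interpolation=cv2.INTER_CUBIC),alpha=1.5,beta=20)
a=crop(t,130,165,140,110,4)[:300,:400] if 0 else crop(t,130,170,100,75,4)
b=crop(t,320,205,100,75,4); c=crop(s,340,190,100,75,4); d=crop(s,165,130,100,75,4)
cv2.imwrite("pics/m.png",np.vstack([np.hstack([a,b]),np.hstack([c,d])]))
E
```

```text
(no output)
```

View pics/m.png

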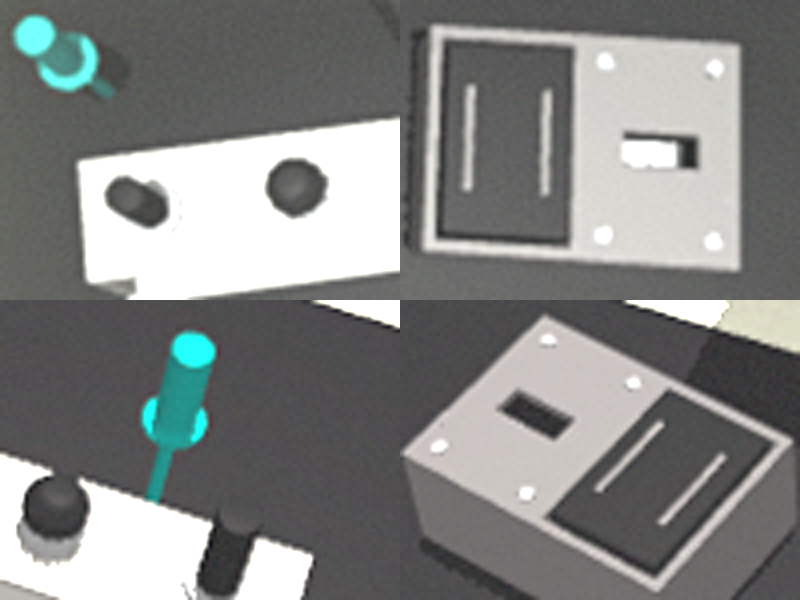

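The crops show the handle's top face at top (161.2,218.2) and scene (400,244), and the slot centre at top (385,242.8) and scene (199,158.8). Next I compute positions and yaws.

```bash
python3 - <<'E'
from h import *
def tri(a,b):
    (o1,d1),(o2,d2)=ray("top",*a),ray("scene",*b)
    s=np.linalg.lstsq(np.c_[d1,-d2],o2-o1,rcond=None)[0]; p,q=o1+s[0]*d1,o2+s[1]*d2
    return (p+q)/2,np.linalg.norm(p-q)
pr=np.round
print("rod z155",pr(onz("top",161.2,218.2,155),1),pr(onz("scene",400,244,155),1),tri((161.2,218.2),(400,244)))
print("slot",pr(onz("top",385,242.8,75),1),pr(onz("scene",199,158.8,75),1),tri((385,242.8),(199,158.8)))
T=lambda X,Y:onz("top",(X-400)/4+320,Y/4+205,75)
c=[T(740,45),T(740,270),T(422,250),T(435,25)]
for i in range(4):
    d=c[i]-c[i-1]; print("dock edge",pr(c[i],1),pr(np.hypot(*d[:2])),pr(np.degrees(np.arctan2(d[1],d[0])),1))
img=cv2.imread("pics/top0.png")
# rack back edge in top view: first bright row per column
g=img.min(2); cols=np.arange(155,256); rows=[]
for u in cols:
    k=np.where(g[190:240,u]>130)[0]; rows.append(190+k[0])
P=np.array([onz("top",u,v,90)[:2] for u,v in zip(cols,rows)])
vx,vy,x,y=cv2.fitLine(P.astype(np.float32),cv2.DIST_HUBER,0,.01,.01).ravel(); print("rack back edge dir",np.degrees(np.arctan2(vy,vx)),x,y)
n=np.array([-vy,vx]); 
# handle top in both views
for nme,box in(("top",(150,205,180,232)),("scene",(385,235,410,270))):
    im=cv2.imread(f"pics/{nme}0.png"); x0,y0,x1,y1=box; m=(im[y0:y1,x0:x1].max(2)<90).astype(np.uint8)
    ys,xs=np.nonzero(m); print(nme,len(xs),xs.mean()+x0,ys.mean()+y0)
for y0 in (-85,0,85): pass
print("turq tops",onz("top",138.7,179.2,155),onz("top",188,259,155))
print("knobs top", onz("top",204.2,216.5,140)[:2], onz("top",240.8,210,140)[:2])
o=onz("top",161.2,218.2,155)
for nme in("top","scene"): print(nme,proj(nme,tri((161.2,218.2),(400,244))[0]-[0,0,30]))
E
```

```text
rod z155 [572.4 262.  155. ] [574.9 265.3 155. ] (array([572.85924933, 264.16654592, 151.3726036 ]), np.float64(2.445581258598473))
slot [ 465.5 -224.4   75. ] [ 467.4 -222.7   75. ] (array([ 465.53034211, -224.56045434,   72.53699963]), np.float64(1.0528533807646465))
dock edge [ 520.7 -281.9   75. ] 178.0 -101.1
dock edge [ 393.2 -257.6   75. ] 130.0 169.2
dock edge [427.3 -79.8  75. ] 181.0 79.1
dock edge [ 555.  -106.8   75. ] 130.0 -11.9
rack back edge dir -89.61248 607.8723 175.96819
top 228 162.58771929824562 214.96929824561403
scene 503 397.17693836978134 246.80318091451292
turq tops [664.25478959 304.28604938 155.        ] [479.06840059 212.68496659 155.        ]
knobs top [567.29820849 173.12323287] [571.52175954  92.74958618]
top (np.float64(164.33351120802647), np.float64(220.54833546896302))
scene (np.float64(396.44843924846907), np.float64(252.49138552500642))
```

```bash
python3 -m pendant '[[[0.4,0.4,0],[0,0,0],1],[[0.8,0.8,0],[0,0,0.3],1],[[0.8,0.8,0],[0,0,0.3],1],[[0.8,0.8,0],[0,0,0.3],1],[[0.8,0.8,0],[0,0,0.3],1],[[0.8,0.8,0],[0,0,0.3],1],[[0.8,0.8,0],[0,0,0.3],1],[[0.8,0.8,0],[0,0,0.3],1],[[0.8,0.8,0],[0,0,0.3],1],[[0.8,0.8,0],[0,0,0.3],1]]'
python3 -m pendant '[[[0.6,0.9,0],[0,0,0.4],1],[[0.6,0.9,0],[0,0,0.4],1],[[0.6,0.9,0],[0,0,0.4],1],[[0.6,0.9,0],[0,0,0.4],1],[[0.6,0.9,0],[0,0,0.4],1],[[0.6,0.9,0],[0,0,0.4],1],[[0.6,0.9,0],[0,0,0.4],1],[[0.6,0.9,0],[0,0,0.4],1],[[0.6,0.9,0],[0,0,0.4],1],[[0.6,0.9,0],[0,0,0.4],1]]'
```

```text
time: 0.93
tool_pos: [345.8, -282.3, 243.6]
tcp_rot: [-3.141, 0.0, 0.55]
contact_force: [0.1, -0.4, -0.2]
grip_width: 92.1
finger_force: 0.0
time: 1.77
tool_pos: [525.5, -12.2, 243.4]
tcp_rot: [-3.141, 0.0, 1.031]
contact_force: [1.1, -1.2, 0.2]
grip_width: 91.8
finger_force: 0.0
```

```bash
python3 -m pendant '[[[0.16,0.95,0],[0,0,0.3],1],[[0.16,0.95,0],[0,0,0.3],1],[[0.16,0.95,0],[0,0,0.3],1],[[0.16,0.95,0],[0,0,0.3],1],[[0.16,0.95,0],[0,0,0.3],1],[[0.16,0.95,0],[0,0,0.3],1],[[0.16,0.95,0],[0,0,0.3],1],[[0.16,0.95,0],[0,0,0.2],1],[[0.16,0.95,0],[0,0,0],1],[[0.14,0.6,0],[0,0,0],1]]'
python3 - <<'E'
from h import *
import time
print(bot.get_obs()["tool_pos"])
t=bot.capture("top");s=bot.capture("scene")
c=lambda i,x,y:cv2.resize(i[y:y+110,x:x+130],None,fx=3,fy=3,interpolation=cv2.INTER_CUBIC)
cv2.imwrite("pics/m2.png",cv2.convertScaleAbs(np.hstack([c(t,100,165),c(s,330,180)]),alpha=1.4,beta=20))
E
```

```text
time: 2.6
tool_pos: [572.1, 263.4, 243.0]
tcp_rot: [-3.141, -0.0, 1.307]
contact_force: [0.7, -0.2, -0.1]
grip_width: 91.5
finger_force: 0.0
[572.05754301 263.37512197 243.04946366]
```

View pics/m2.png

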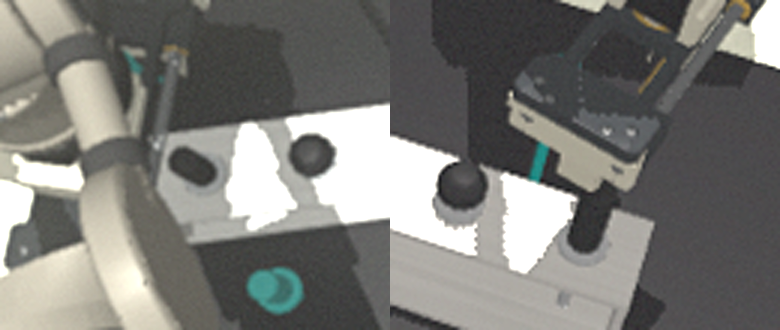

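The gripper (tips around 226 high) is above the slim handle, which sits under the jaw line. Decoys are clear. Descending to TCP z≈135.

```bash
python3 -m pendant '[[[0.03,0,-0.4],[0,0,0],1],[[0,0,-0.5],[0,0,0],1],[[0,0,-0.5],[0,0,0],1],[[0,0,-0.5],[0,0,0],1],[[0,0,-0.5],[0,0,0],1],[[0,0,-0.5],[0,0,0],1],[[0,0,-0.4],[0,0,0],1],[[0,0,-0.3],[0,0,0],1],[[0,0,0],[0,0,0],1],[[0,0,0],[0,0,0],0.4]]'
python3 -m pendant '[[[0,0,0],[0,0,0],0.0],[[0,0,0],[0,0,0],-0.3],[[0,0,0],[0,0,0],-0.4],[[0,0,0],[0,0,0],-0.5],[[0,0,0],[0,0,0],-0.6],[[0,0,0],[0,0,0],-0.7],[[0,0,0],[0,0,0],-0.8],[[0,0,0],[0,0,0],-1],[[0,0,0],[0,0,0],-1],[[0,0,0],[0,0,0],-1]]'
```

```text
time: 3.53
tool_pos: [573.2, 260.1, 135.5]
tcp_rot: [-3.141, 0.001, 1.304]
contact_force: [1.1, -0.4, 0.3]
grip_width: 88.8
finger_force: 0.0
time: 4.37
tool_pos: [573.3, 260.7, 135.7]
tcp_rot: [-3.142, 0.0, 1.305]
contact_force: [-1.5, 0.8, 1.1]
grip_width: 22.8
finger_force: 0.6
```

```bash
python3 -m pendant '[[[0,0,0],[0,0,0],-1],[[0,0,0],[0,0,0],-1],[[0,0,0],[0,0,0],-1],[[0,0,0],[0,0,0],-1],[[0,0,0.1],[0,0,0],-1],[[0,0,0.2],[0,0,0],-1],[[0,0,0.2],[0,0,0],-1],[[0,0,0.2],[0,0,0],-1],[[0,0,0],[0,0,0],-1],[[0,0,0],[0,0,0],-1]]'
python3 - <<'E'
from h import *
s=bot.capture("scene");t=bot.capture("top")
c=lambda i,x,y:cv2.resize(i[y:y+110,x:x+130],None,fx=3,fy=3,interpolation=cv2.INTER_CUBIC)
cv2.imwrite("pics/m3.png",cv2.convertScaleAbs(np.hstack([c(t,100,165),c(s,330,180)]),alpha=1.4,beta=20))
E
```

```text
time: 5.2
tool_pos: [573.7, 260.8, 157.6]
tcp_rot: [3.14, -0.001, 1.305]
contact_force: [-0.8, -0.2, -0.5]
grip_width: 21.2
finger_force: 30.0
```

View pics/m3.png

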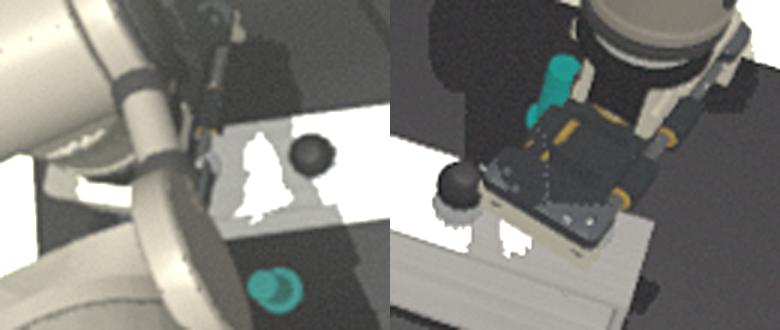

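Gripped (21.2 mm wide, 30 N). Now I lift clear of the other tools, then carry over to the dock.

```bash
python3 -m pendant '[[[0,0,0.3],[0,0,0],-1],[[0,0,0.5],[0,0,0],-1],[[0,0,0.6],[0,0,0],-1],[[0,0,0.6],[0,0,0],-1],[[0,0,0.6],[0,0,0],-1],[[0,0,0.6],[0,0,0],-1],[[0,0,0.6],[0,0,0],-1],[[0,0,0.6],[0,0,0],-1],[[0,0,0.3],[0,0,0],-1],[[0,0,0],[0,0,0],-1]]'
python3 -m pendant '[[[-0.1,-0.4,0],[0,0,0],-1],[[-0.18,-0.8,0],[0,0,0],-1],[[-0.18,-0.8,0],[0,0,0],-1],[[-0.18,-0.8,0],[0,0,0],-1],[[-0.18,-0.8,0],[0,0,0],-1],[[-0.18,-0.8,0],[0,0,0],-1],[[-0.18,-0.8,0],[0,0,0],-1],[[-0.18,-0.8,0],[0,0,0],-1],[[-0.18,-0.8,0],[0,0,0],-1],[[-0.18,-0.8,0],[0,0,0],-1]]'
python3 -m pendant '[[[-0.18,-0.8,0],[0,0,0],-1],[[-0.18,-0.8,0],[0,0,0],-1],[[-0.18,-0.8,0],[0,0,0],-1],[[-0.18,-0.8,0],[0,0,0],-1],[[-0.18,-0.8,0],[0,0,0],-1],[[-0.18,-0.8,0],[0,0,0],-1],[[-0.18,-0.8,0],[0,0,0],-1],[[-0.18,-0.8,0],[0,0,0],-1],[[-0.18,-0.8,0],[0,0,0],-1],[[-0.18,-0.8,0],[0,0,0],-1]]'
python3 -m pendant '[[[-0.1,-0.5,0],[0,0,0],-1],[[0,-0.2,0],[0,0,0],-1],[[0,0,-0.3],[0,0,0],-1],[[0,0,-0.5],[0,0,0],-1],[[0,0,-0.5],[0,0,0],-1],[[0,0,-0.5],[0,0,0],-1],[[0,0,-0.4],[0,0,0],-1],[[0,0,0],[0,0,0],-1],[[0,0,0],[0,0,0],-1],[[0,0,0],[0,0,0],-1]]'
python3 - <<'E'
from h import *
o=bot.get_obs(); p=o["tool_pos"]; print(p,o["tcp_rot"])
s=bot.capture("scene");t=bot.capture("top")
cv2.imwrite("pics/s4.png",s);cv2.imwrite("pics/t4.png",t)
for n in("top","scene"): print(n,"tip",proj(n,p-[0,0,125.7]),"collar",proj(n,p-[0,0,45]),"slot",proj(n,[466.2,-223.8,75]))
u,v=map(int,proj("scene",p-[0,0,100])); 
c=lambda i,x,y:cv2.resize(i[y:y+100,x:x+130],None,fx=3,fy=3,interpolation=cv2.INTER_CUBIC)
print(u-65,v-50)
cv2.imwrite("pics/m4.png",np.hstack([c(t,320,180),c(s,u-65,v-50)]))
E
```

```text
time: 6.13
tool_pos: [574.1, 260.9, 300.5]
tcp_rot: [3.138, -0.003, 1.305]
contact_force: [-0.4, -0.3, -1.4]
grip_width: 21.4
finger_force: 30.0
time: 6.97
tool_pos: [520.8, 31.6, 296.6]
tcp_rot: [-3.14, 0.0, 1.305]
contact_force: [0.4, -0.4, -1.2]
grip_width: 21.4
finger_force: 30.0
time: 7.8
tool_pos: [466.9, -208.2, 296.6]
tcp_rot: [-3.14, -0.001, 1.305]
contact_force: [0.4, 0.8, -1.3]
grip_width: 21.6
finger_force: 30.0
time: 8.63
tool_pos: [465.2, -227.7, 232.1]
tcp_rot: [3.141, -0.0, 1.306]
contact_force: [-0.5, -0.3, -0.6]
grip_width: 21.7
finger_force: 30.0
[ 465.15237049 -227.71014441  232.06678679] [ 3.14101077e+00 -3.85399761e-05  1.30565574e+00]
top tip (np.float64(390.0580090770724), np.float64(241.357608411322)) collar (np.float64(400.5801885256899), np.float64(237.22641529474032)) slot (np.float64(384.68591816508865), np.float64(242.5445706104663))
scene tip (np.float64(195.7391401150943), np.float64(148.10758326006464)) collar (np.float64(190.84420361922034), np.float64(121.92442068147791)) slot (np.float64(198.80113463081926), np.float64(158.31714870110315))
129 90
```

View pics/m4.png

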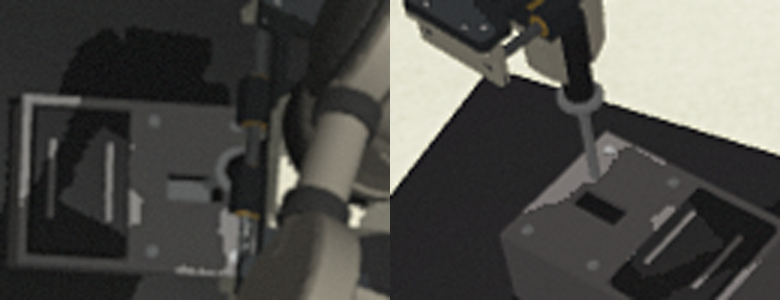

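The shaft tip shows at scene ≈(198,150), with the collar at scene (192,122) and top (397,238). The rod is roughly 4 mm +y of the TCP, so the tip is nearly over the slot. I'll drop lower and check closely before inserting.

```bash
python3 -m pendant '[[[0,0,-0.2],[0,0,0],-1],[[0,0,-0.3],[0,0,0],-1],[[0,0,-0.2],[0,0,0],-1],[[0,0,0],[0,0,0],-1],[[0,0,0],[0,0,0],-1],[[0,0,0],[0,0,0],-1],[[0,0,0],[0,0,0],-1],[[0,0,0],[0,0,0],-1],[[0,0,0],[0,0,0],-1],[[0,0,0],[0,0,0],-1]]'
python3 - <<'E'
from h import *
p=bot.get_obs()["tool_pos"]
s=np.mean([bot.capture("scene").astype(float) for _ in range(4)],0);t=np.mean([bot.capture("top").astype(float) for _ in range(4)],0)
c=lambda i,x,y:cv2.convertScaleAbs(cv2.resize(i[y:y+50,x:x+40],None,fx=10,fy=10,interpolation=cv2.INTER_CUBIC),alpha=1.7,beta=10)
print(p,[proj(n,p-[0,0,125.7]) for n in("top","scene")])
cv2.imwrite("pics/m5.png",np.hstack([c(t,368,215),c(s,179,125)]))
E
```

```text
time: 9.57
tool_pos: [464.8, -228.3, 210.9]
tcp_rot: [3.141, 0.0, 1.305]
contact_force: [-0.0, 0.1, -1.0]
grip_width: 21.6
finger_force: 30.0
[ 464.81799016 -228.33230458  210.91176319] [(np.float64(387.8830455144206), np.float64(242.43785419657047)), (np.float64(196.76009019337403), np.float64(154.323159350335))]
```

View pics/m5.png

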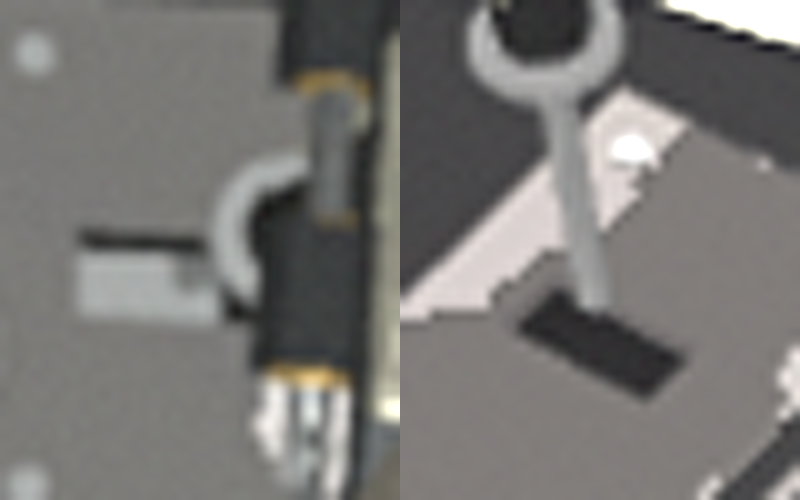

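The tip is at scene (198.5,155.3) and projects down to about (199,158.4), against a slot centre of (199.2,159.5). The top view agrees within about 2 mm. I'll nudge +1 mm in x and y, then insert.

```bash
python3 -m pendant '[[[0.04,0.04,-0.1],[0,0,0],-1],[[0,0,-0.2],[0,0,0],-1],[[0,0,-0.2],[0,0,0],-1],[[0,0,-0.2],[0,0,0],-1],[[0,0,-0.2],[0,0,0],-1],[[0,0,-0.2],[0,0,0],-1],[[0,0,-0.2],[0,0,0],-1],[[0,0,-0.2],[0,0,0],-1],[[0,0,-0.15],[0,0,0],-1],[[0,0,0],[0,0,0],-1]]'
```

```text
time: 10.8
tool_pos: [465.5, -226.8, 160.1]
tcp_rot: [-3.14, -0.001, 1.305]
contact_force: [0.5, 0.7, -0.9]
grip_width: 21.6
finger_force: 30.0
```

```bash
python3 -m pendant '[[[0,0,-0.05],[0,0,0],-1],[[0,0,-0.05],[0,0,0],-1],[[0,0,-0.05],[0,0,0],-1],[[0,0,-0.05],[0,0,0],-1],[[0,0,-0.05],[0,0,0],-1],[[0,0,-0.05],[0,0,0],-1],[[0,0,-0.05],[0,0,0],-1],[[0,0,-0.05],[0,0,0],-1],[[0,0,0],[0,0,0],-1],[[0,0,0],[0,0,0],-1]]'
```

```text
time: 11.63
tool_pos: [466.2, -227.3, 149.7]
tcp_rot: [3.141, 0.0, 1.305]
contact_force: [-0.9, 0.4, 4.2]
grip_width: 21.6
finger_force: 30.0
```

```bash
python3 -m pendant '[[[0,0,-0.05],[0,0,0],-1],[[0,0,-0.05],[0,0,0],-1],[[0,0,-0.03],[0,0,0],-1],[[0,0,-0.03],[0,0,0],-1],[[0,0,0],[0,0,0],-1],[[0,0,0],[0,0,0],-1],[[0,0,0],[0,0,0],-1],[[0,0,0],[0,0,0],-1],[[0,0,0],[0,0,0],-1],[[0,0,0],[0,0,0],-1]]'
```

```text
time: 12.47
tool_pos: [466.2, -227.3, 144.8]
tcp_rot: [3.141, 0.0, 1.305]
contact_force: [0.4, 0.5, 6.2]
grip_width: 21.5
finger_force: 30.0
```

```bash
python3 -m pendant '[[[0,0,-0.03],[0,0,0],-1],[[0,0,-0.03],[0,0,0],-1],[[0,0,-0.03],[0,0,0],-1],[[0,0,0],[0,0,0],-1],[[0,0,0],[0,0,0],-1],[[0,0,0],[0,0,0],-1],[[0,0,0],[0,0,0],-1],[[0,0,0],[0,0,0],-1],[[0,0,0],[0,0,0],-1],[[0,0,0],[0,0,0],-1]]'
```

```text
time: 13.3
tool_pos: [466.5, -227.5, 143.2]
tcp_rot: [3.139, 0.001, 1.305]
contact_force: [-1.8, 1.0, 14.5]
grip_width: 21.5
finger_force: 30.0
```

```bash
python3 -m pendant '[[[0,0,-0.03],[0,0,0],-1],[[0,0,0],[0,0,0],-1],[[0,0,0],[0,0,0],-1],[[0,0,0],[0,0,0],-1],[[0,0,0],[0,0,0],-1],[[0,0,0],[0,0,0],-1],[[0,0,0],[0,0,0],-1],[[0,0,0],[0,0,0],-1],[[0,0,0],[0,0,0],-1],[[0,0,0],[0,0,0],-1]]'
```

```text
time: 14.13
tool_pos: [466.6, -227.7, 143.1]
tcp_rot: [3.138, 0.001, 1.305]
contact_force: [-2.4, 1.6, 20.3]
grip_width: 21.3
finger_force: 30.1
```

Hard stop: 20 N with no further travel, tip at about 17.5 mm. Withdrawing, then checking the pack.

```bash
python3 -m pendant '[[[0,0,0.1],[0,0,0],-1],[[0,0,0.2],[0,0,0],-1],[[0,0,0.3],[0,0,0],-1],[[0,0,0.4],[0,0,0],-1],[[0,0,0.5],[0,0,0],-1],[[0,0,0.5],[0,0,0],-1],[[0,0,0.5],[0,0,0],-1],[[0,0,0.5],[0,0,0],-1],[[0,0,0.5],[0,0,0],-1],[[0,0,0.5],[0,0,0],-1]]'
python3 -m pendant '[[[0,0,0.5],[0,0,0],-1],[[0,0,0.5],[0,0,0],-1],[[0,0,0.3],[0,0,0],-1],[[0,0,0],[0,0,0],-1],[[0,0,0],[0,0,0],-1],[[0,0,0],[0,0,0],-1],[[0,0,0],[0,0,0],-1],[[0,0,0],[0,0,0],-1],[[0,0,0],[0,0,0],-1],[[0,0,0],[0,0,0],-1]]'
python3 - <<'E'
from h import *
p=bot.get_obs()["tool_pos"]
s=bot.capture("scene")
a=cv2.imread("pics/scene0.png")
c=lambda i:cv2.convertScaleAbs(cv2.resize(i[70:230,150:280],None,fx=3,fy=3,interpolation=cv2.INTER_CUBIC),alpha=1.6,beta=10)
for z in(125.7,45,0):print(proj("scene",p-[0,0,z]))
cv2.imwrite("pics/m6.png",np.hstack([c(a),c(s)]))
E
```

```text
time: 14.97
tool_pos: [465.8, -227.0, 261.7]
tcp_rot: [-3.141, -0.0, 1.305]
contact_force: [0.5, 0.3, -1.0]
grip_width: 21.5
finger_force: 30.0
time: 15.8
tool_pos: [465.9, -227.0, 299.5]
tcp_rot: [-3.141, -0.0, 1.305]
contact_force: [-0.6, -0.5, -1.2]
grip_width: 21.3
finger_force: 30.0
(np.float64(191.80794723643191), np.float64(126.74994056066731))
(np.float64(186.41802544778722), np.float64(97.89884251220313))
(np.float64(183.1147313812307), np.float64(80.21701618256819))
```

View pics/m6.png

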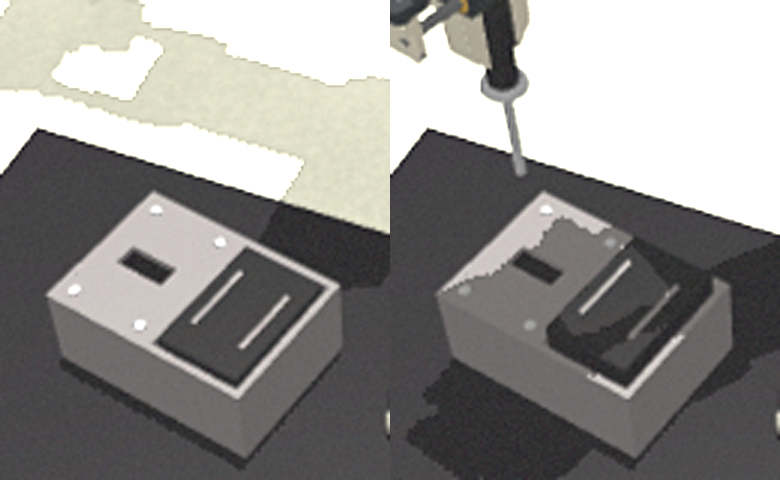

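The pack has clearly popped up, and the rod is still held vertical (tip at scene (193,128)). Carrying it back to the hole: dx +107.7, dy +487.8.

```bash
python3 -m pendant '[[[0.1,0.4,0],[0,0,0],-1],[[0.18,0.8,0],[0,0,0],-1],[[0.18,0.8,0],[0,0,0],-1],[[0.18,0.8,0],[0,0,0],-1],[[0.18,0.8,0],[0,0,0],-1],[[0.18,0.8,0],[0,0,0],-1],[[0.18,0.8,0],[0,0,0],-1],[[0.18,0.8,0],[0,0,0],-1],[[0.18,0.8,0],[0,0,0],-1],[[0.18,0.8,0],[0,0,0],-1]]'
python3 -m pendant '[[[0.18,0.8,0],[0,0,0],-1],[[0.18,0.8,0],[0,0,0],-1],[[0.18,0.8,0],[0,0,0],-1],[[0.18,0.8,0],[0,0,0],-1],[[0.18,0.8,0],[0,0,0],-1],[[0.18,0.8,0],[0,0,0],-1],[[0.18,0.8,0],[0,0,0],-1],[[0.18,0.8,0],[0,0,0],-1],[[0.18,0.8,0],[0,0,0],-1],[[0.18,0.8,0],[0,0,0],-1]]'
python3 -m pendant '[[[0.08,0.46,0],[0,0,0],-1],[[0,0.2,0],[0,0,0],-1],[[0,0,0],[0,0,0],-1],[[0,0,0],[0,0,0],-1],[[0,0,-0.3],[0,0,0],-1],[[0,0,-0.5],[0,0,0],-1],[[0,0,-0.5],[0,0,0],-1],[[0,0,-0.3],[0,0,0],-1],[[0,0,0],[0,0,0],-1],[[0,0,0],[0,0,0],-1]]'
```

```text
time: 16.68
tool_pos: [517.5, 3.0, 299.9]
tcp_rot: [3.141, -0.0, 1.305]
contact_force: [0.2, 0.2, -0.5]
grip_width: 21.7
finger_force: 30.0
time: 17.52
tool_pos: [571.1, 243.1, 299.8]
tcp_rot: [-3.141, -0.0, 1.305]
contact_force: [0.2, -1.6, -1.4]
grip_width: 20.8
finger_force: 30.0
time: 18.35
tool_pos: [573.9, 260.0, 251.6]
tcp_rot: [-3.141, 0.001, 1.304]
contact_force: [0.4, -0.5, -0.8]
grip_width: 21.5
finger_force: 30.0
```

```bash
python3 -m pendant '[[[-0.01,0.03,-0.2],[0,0,0],-1],[[0,0,-0.3],[0,0,0],-1],[[0,0,-0.3],[0,0,0],-1],[[0,0,-0.2],[0,0,0],-1],[[0,0,-0.1],[0,0,0],-1],[[0,0,-0.1],[0,0,0],-1],[[0,0,-0.1],[0,0,0],-1],[[0,0,-0.1],[0,0,0],-1],[[0,0,0],[0,0,0],-1],[[0,0,0],[0,0,0],-1]]'
```

```text
time: 19.18
tool_pos: [573.7, 261.6, 209.8]
tcp_rot: [3.141, -0.0, 1.305]
contact_force: [-0.3, 0.8, -0.7]
grip_width: 21.6
finger_force: 30.0
```

The tip is below the plate's face with no contact, so it is in the hole. Lowering to seat the collar.

```bash
python3 -m pendant '[[[0,-0.02,-0.1],[0,0,0],-1],[[0,0,-0.25],[0,0,0],-1],[[0,0,-0.3],[0,0,0],-1],[[0,0,-0.3],[0,0,0],-1],[[0,0,-0.3],[0,0,0],-1],[[0,0,-0.3],[0,0,0],-1],[[0,0,-0.3],[0,0,0],-1],[[0,0,-0.2],[0,0,0],-1],[[0,0,-0.1],[0,0,0],-1],[[0,0,0],[0,0,0],-1]]'
python3 -m pendant '[[[0,0,-0.06],[0,0,0],-1],[[0,0,-0.06],[0,0,0],-1],[[0,0,-0.06],[0,0,0],-1],[[0,0,-0.06],[0,0,0],-1],[[0,0,0],[0,0,0],-1],[[0,0,0],[0,0,0],-1],[[0,0,0],[0,0,0],-1],[[0,0,0],[0,0,0],-1],[[0,0,0],[0,0,0],-1],[[0,0,0],[0,0,0],-1]]'
```

```text
time: 20.02
tool_pos: [573.3, 260.9, 144.4]
tcp_rot: [-3.14, 0.001, 1.305]
contact_force: [0.2, -0.2, -0.6]
grip_width: 21.3
finger_force: 30.0
time: 20.85
tool_pos: [573.7, 261.0, 138.2]
tcp_rot: [3.141, -0.0, 1.305]
contact_force: [0.6, 0.2, -0.4]
grip_width: 21.5
finger_force: 30.0
```

```bash
python3 -m pendant '[[[0,0,-0.03],[0,0,0],-1],[[0,0,-0.03],[0,0,0],-1],[[0,0,-0.02],[0,0,0],-1],[[0,0,0],[0,0,0],-1],[[0,0,0],[0,0,0],-1],[[0,0,0],[0,0,0],-1],[[0,0,0],[0,0,0],-1],[[0,0,0],[0,0,0],-1],[[0,0,0],[0,0,0],-1],[[0,0,0],[0,0,0],-1]]'
```

```text
time: 21.68
tool_pos: [573.6, 261.0, 135.7]
tcp_rot: [3.141, -0.0, 1.305]
contact_force: [-0.1, 0.3, -0.4]
grip_width: 21.6
finger_force: 30.0
```

```bash
python3 -m pendant '[[[0,0,-0.03],[0,0,0],-1],[[0,0,-0.02],[0,0,0],-1],[[0,0,0],[0,0,0],-1],[[0,0,0],[0,0,0],-1],[[0,0,0],[0,0,0],-1],[[0,0,0],[0,0,0],-1],[[0,0,0],[0,0,0],-1],[[0,0,0],[0,0,0],-1],[[0,0,0],[0,0,0],-1],[[0,0,0],[0,0,0],-1]]'
```

```text
time: 22.52
tool_pos: [573.7, 261.1, 135.6]
tcp_rot: [3.141, -0.001, 1.305]
contact_force: [-2.6, -1.3, 6.5]
grip_width: 21.4
finger_force: 30.0
```

The collar is seated (6.5 N). Now I open gently and retract straight up.

```bash
python3 -m pendant '[[[0,0,0.02],[0,0,0],-1],[[0,0,0],[0,0,0],-0.5],[[0,0,0],[0,0,0],-0.3],[[0,0,0],[0,0,0],-0.1],[[0,0,0],[0,0,0],0.2],[[0,0,0],[0,0,0],0.5],[[0,0,0],[0,0,0],0.7],[[0,0,0],[0,0,0],0.7],[[0,0,0],[0,0,0],0.7],[[0,0,0],[0,0,0],0.7]]'
python3 -m pendant '[[[0,0,0.2],[0,0,0],0.7],[[0,0,0.4],[0,0,0],0.7],[[0,0,0.5],[0,0,0],0.7],[[0,0,0.5],[0,0,0],0.7],[[0,0,0.5],[0,0,0],0.7],[[0,0,0.5],[0,0,0],0.7],[[0,0,0.5],[0,0,0],0.7],[[0,0,0.5],[0,0,0],0.7],[[0,0,0.2],[0,0,0],0.7],[[0,0,0],[0,0,0],0.7]]'
python3 -m pendant '[[[-0.3,-0.6,0],[0,0,0],0.7],[[-0.3,-0.8,0],[0,0,0],0.7],[[-0.3,-0.8,0],[0,0,0],0.7],[[-0.3,-0.8,0],[0,0,0],0.7],[[-0.3,-0.8,0],[0,0,0],0.7],[[-0.3,-0.8,0],[0,0,0],0.7],[[-0.3,-0.8,0],[0,0,0],0.7],[[-0.3,-0.6,0],[0,0,0],0.7],[[0,0,0],[0,0,0],0.7],[[0,0,0],[0,0,0],0.7]]'
python3 - <<'E'
from h import *
s=bot.capture("scene"); cv2.imwrite("pics/s7.png",s)
a=cv2.imread("pics/scene0.png")
c=lambda i,x,y:cv2.convertScaleAbs(cv2.resize(i[y:y+130,x:x+130],None,fx=3,fy=3,interpolation=cv2.INTER_CUBIC),alpha=1.4,beta=10)
cv2.imwrite("pics/m7.png",np.hstack([c(a,310,180),c(s,310,180)]))
E
```

```text
time: 23.35
tool_pos: [573.7, 261.0, 134.8]
tcp_rot: [3.141, 0.0, 1.305]
contact_force: [1.2, -0.0, 0.1]
grip_width: 71.8
finger_force: 0.0
time: 24.18
tool_pos: [574.3, 261.2, 251.0]
tcp_rot: [3.138, -0.002, 1.305]
contact_force: [0.7, 1.2, 0.4]
grip_width: 78.0
finger_force: 0.0
time: 25.02
tool_pos: [501.2, 80.4, 248.4]
tcp_rot: [-3.141, 0.0, 1.303]
contact_force: [0.1, 0.5, 0.3]
grip_width: 78.2
finger_force: 0.0
```

View pics/m7.png

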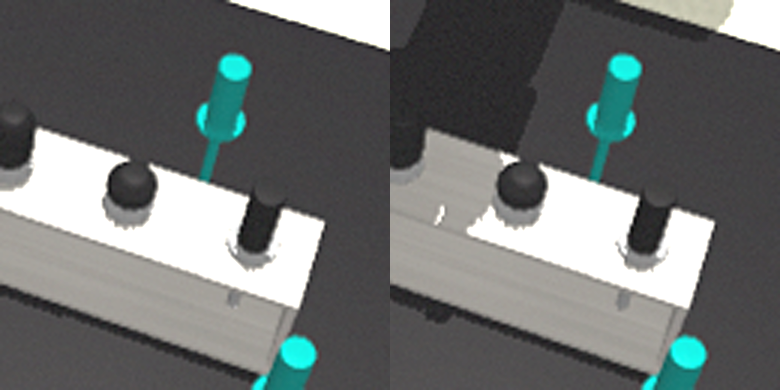

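The rod stands in its hole exactly as before (handle at the same pixels in both crops), with the decoys and other tools unmoved and the robot clear.

```bash
python3 -c "
from plant import bot
print(bot.close_job())"
```

```text
the job is handed in; nothing more can be done
None
```

The job is handed in at about 25 s: the rod pressed the latch tab to its hard stop, the battery pack popped up, and the rod is back in its own rack hole, released with the arm clear.

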